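# Feed a lens into the curing unit and start it with the push stick

### The arm

A 6-joint arm with a two-finger parallel gripper is mounted at the origin on a cart in front of the work surface, level with it; the furniture and walls round the work are solid. World frame = base frame: x ahead of the robot, y to its left, z up, the work surface at z = 0. Lengths are in mm, angles in rad, forces in N, time in s.
With the tool pointing down it reaches from about 325 to 775 mm from the base axis. Payload 9.3 kg.
Tool frame: the origin (TCP) lies at the very end of the fingers, on their centre line; the grasp point (between the pads) lies 19 mm behind it; y points along the fingers, z is the direction in which the jaws open and shut, and the axes are right-handed (so a half turn about y gives the same grasp; the last joint's range is limited). The gripper opens to 85 mm and grips with 20 to 120 N. Pads are 22 mm wide; open, the fingers measure 114 mm over their backs; the gripper's body (76 mm by 85 mm) begins 54 mm behind the grasp point. The pads swing forward as they close: fully open they stand 13 mm farther back than shut.
Start: joints at [-1.354, 0.259, 0.021, 1.334, 0, 1.418], TCP at [198.779, -512.819, 231.279] pointing down, gripper open.
Joint ranges: [-3.04, 3.04], [-0.91, 1.82], [-1.04, 1.36], [-1.92, 1.95], [-1.52, 1.45], [-3.14, 3.14]. Speed limits (rad/s): [2.22, 2.22, 2.79, 3.14, 3.14, 3.14].

### API

Orientations are given as a unit quaternion [x, y, z, w].
In Python, from cell import ctrl, imaging, workorder gives the robot as it stands.
- The arm moves only by the tool apply_moves, never from a script. Its argument "targets" is a list of rows, each a list of 2 entries, a list of its own where there are three numbers: the shift along the tool's x, y, z in m, then the turn, a rotation vector about the tool's x, y, z in degrees. A call has exactly 10 rows; each row shifts and turns the pose as measured when the row begins, along the tool's axes as they then stand; what a row does not reach is not made up. A row lasts 1/12 s, in which the tool goes at most 41.7 mm and 7.16 degrees, less where a joint would pass 70% of its speed; a pose out of reach is approached as far as the arm can. A call with a gripper value outside its range is refused whole. "gripper" is the closure, from 0 (fully open) to 1 (shut), set as the call begins (left out, the last holds). The fingers move at their own pace and stop on an object; "squeeze" is the grip in N (left out, the last holds). Time passes only in rows, so rows that do not move let the fingers close, or fill a call up. It gives the time, the measured TCP pose, the force and the opening at its end, in the units of the state.
- ctrl.read_state(): the state, without advancing time (a new reading comes with each control period).
- imaging.snapshot(name): name is "side" or "top" or "wrist"; returns the picture (480x640x3 uint8, red, green, blue); there is no depth.
- imaging.get_calibration(name): a dict with "camera_matrix" (3x3 intrinsics, pixels), "view" (4x4, takes a point from world to camera coordinates); the wrist camera has in their place "T_tool_cam" (4x4, takes a point from camera to tool coordinates, whose origin is the TCP and whose axes are the tool frame's). Camera axes: x right, y down, z forward; pixel columns grow to the right and rows downward; lengths in mm; the calibration is good to about 2 mm. A picture is of the moment at which its call begins: read the wrist's pose just before it. get_calibration takes no time and is no camera call.
- workorder.sign_off(): hands the job in, once; it reports no verdict.
The state is a dict: "t": time; "q": joint angles; "qd": joint speeds; "joint_efforts": joint torques, N m; "tool_pos": TCP position; "eef_rot": TCP orientation; "wrist_force": force on the tool from outside, world axes, zero at the start; "torque": the same for the moment, N m; "gripper_width": opening from 0.0 (shut) to 1.0 (fully open).
Only numpy, scipy, OpenCV 4.12 (cv2) and the standard library are available. Lean on these libraries where they do the work, as an engineer would, in place of code of your own. Each camera call takes 0.05 s, during which the arm holds its last target. There are 200 camera calls.

### The job

Using the crosshead end of the wooden push stick, never the fingers, push the lens carrier through the low mouth of the grey curing unit until it is fully home against the inner stop. Then lay the stick down on the open table, take it again nearer its crosshead and, with its rubber nose, press the membrane key at the bottom of the square well beside the mouth for about half a second, firmly enough to register (over 5 N) but gently (never 30 N). Finally lay the stick flat on the table, not touching the unit, with the carrier still home and the two bottles undisturbed.

Things in the scene. Friction and masses are not known exactly. Their poses are not given: they have to be found in the camera images.
- machine: (All sizes in mm.) Grey curing unit fixed to the table, 105 high, its front facing about world -y. Origin on the table under the middle of the tunnel mouth, in the plane of the front face (x 0). x points horizontally into the tunnel (feed direction), z up, y to the left when looking in. Tunnel block y -50..50, 172 deep, inner stop at x 160; control block with the key well y -130..-50, front also at x 0.
- mouth (a point): Middle of the tunnel mouth, 23.5 above the table, in the front face; axes as the unit's. The mouth is 72 wide and open from z 5 to z 42, solid above. An aluminium in-feed bed, top at z 5, runs from x -130 to the mouth and on into the tunnel; in front of the mouth it has low guides (tops at z 13, inner faces at y +-37).
- key_face (a point): Middle of the membrane key's grey face with its round white spot, at unit x 44.5, y -90, z 55; its x points into the key (pressing direction). It is the bottom of a black-framed square well, 36 wide and 36 high, 44.5 deep, level, open only at the front face of the control block.
- key: The membrane key, a 37 x 37 plate on a spring with only 1.5 of travel at 5 N/mm, so 7.5 N puts it on its rigid stop. It registers when the stick's rubber nose presses it with more than 5 N for 0.3 s; 30 N damages it. Origin at its middle, 2 behind its face.
- carrier: Loose flat aluminium lens carrier with a clear lens on it, 84 long (x) x 66 wide x 16 high at its full-width end bars, about 0.16 kg. Origin at the centre of its underside, x along the feed. It starts on the in-feed bed, lined up within 3 mm and 0.04 rad. Fully home its origin is at unit x 118 and its rear end 76 inside the mouth, where fingers cannot follow.
- stick: Loose wooden push stick, 180 long, lying on the table, about 0.09 kg. Origin at the centre of its underside, x towards the crosshead, z up. Shaft 20 wide x 24 high, x -75..78. The crosshead is 46 wide x 24 high, too wide for the key well. To feed, hold it near the nose (about x -55); to reach the key, nearer the crosshead (about x +25), for room before the unit.
- blade (a point): Middle of the crosshead's end face, the pushing face: x 90, z 12 in the stick's frame. The crosshead spans x 78..90.
- nose (a point): End of the round black rubber nose (16 in diameter, x -75..-90), on its axis: x -90, z 12 in the stick's frame.
- cleaner: Bystander: white spray bottle with a dark cap, 38 in diameter, 125 high, standing; origin at the centre of its base.
- lamp_foot (a point): Front edge of the fixed desk lamp's round cream foot (200 across, 36 high), an obstacle behind the stick. The lamp's jointed arm rises from the middle of the foot towards the robot to an elbow 458 above the table, over a point 5 in x and 35 in y from this one, then goes back. Keep the wrist clear of it.
- glue: Bystander: slim red bottle with a white pointed tip, 26 in diameter, 78 high, standing; origin at the centre of its base.

How it is judged (in metres and radians):
On the way, in this order (a step that is already met when the one before it is completed fails the run):
1. the carrier is home in the tunnel, within 10 mm of the inner stop (x of carrier in the frame of machine above 0.108 m), for 0.2 s.
2. the stick is laid flat on the table, let go, not touching the unit (height (world z) of each of blade, nose below 0.022 m and contact force between stick and machine below 0.05 N and linear speed of stick below 0.02 m/s and contact force between the fingers and stick below 0.05 N), for 0.2 s.
3. the stick's rubber nose presses the key with more than 5 N for 0.3 s (contact force between stick and key above 5 N and distance between nose and key_face below 0.018 m), for 0.3 s.
At the end, for the whole second after the job is handed in: The carrier is home (origin more than 108 mm inside the mouth, within 10 mm of the stop) and the stick lies flat on the table (both ends' middles under 22 mm high), at rest and not touching the unit (x of carrier in the frame of machine above 0.108 m and height (world z) of each of blade, nose below 0.022 m and contact force between stick and machine below 0.05 N and linear speed of stick below 0.02 m/s).
It fails at once if the key is pressed with 30 N or more (contact force between anything else and key above 30 N).
It fails at once if the fingers touch the carrier (contact force between the fingers and carrier above 0.5 N).
It fails at once if a bottle is moved by more than 30 mm or tipped over (distance of any of cleaner, glue from where it was at the start of the episode above 0.03 m or angle between any of cleaner, glue's own z axis and vertical above 0.5 rad).
It also fails if it takes over 70 s, if anything falls off the work surface, if the arm or the gripper's body presses on something with over 40 N, if the wrist force passes 120 N, or if a joint passes its speed limit or range.

## Working session

There is one attempt and no reset: what is moved stays moved. The work goes in short steps, Python scripts to look and compute and a tool call to move; the robot and the scene stay as the last step left them, time stands still between calls to the robot, and variables do not carry over. Pictures are saved under pics/ and viewed, about 8 in all and at most 12, crops included, and the job is handed in when it is done.

Besides the shell and the picture viewer there is one more tool, called after "Request:" as name(argument=value, ...) on one line, values as JSON. apply_moves: Moves the arm, as the interface text tells. Its arguments: {"type":"object","properties":{"targets":{"type":"array"},"gripper":{"type":"number"},"squeeze":{"type":"number"}},"required":["targets"]}

```bash
mkdir -p pics; python3 - <<'E'
from cell import ctrl, imaging
import cv2, numpy as np
np.set_printoptions(precision=4,suppress=True)
print(ctrl.read_state())
for n in ("side","top","wrist"):
    im=imaging.snapshot(n); cv2.imwrite(f"pics/{n}0.png",im[:,:,::-1]); print(n,imaging.get_calibration(n))
E
```

```text
{'t': 0.0, 'q': array([-1.3536,  0.2592,  0.0207,  1.3337, -0.    ,  1.4182]), 'qd': array([ 0.0007,  0.0001,  0.0018, -0.0016,  0.0016, -0.    ]), 'joint_efforts': array([  0.0006, -55.5638,  34.4527,   0.0138,  -0.0002,  -0.    ]), 'tool_pos': array([ 198.7218, -512.5431,  230.6643]), 'eef_rot': array([-0.13  ,  0.6955, -0.6946,  0.13  ]), 'wrist_force': array([ 0.386 , -0.1675, -0.1168]), 'torque': array([ 0.0048,  0.0197, -0.0366]), 'gripper_width': 0.9994630819047339}
side {'camera_matrix': array([[583.1226,   0.    , 318.281 ],
       [  0.    , 583.1226, 238.9653],
       [  0.    ,   0.    ,   1.    ]]), 'view': array([[   0.9912,   -0.1312,   -0.018 , -565.4825],
       [  -0.0807,   -0.4909,   -0.8674,   44.4171],
       [   0.105 ,    0.8613,   -0.4972, 1324.597 ],
       [   0.    ,    0.    ,    0.    ,    1.    ]])}
top {'camera_matrix': array([[540.2941,   0.    , 309.5521],
       [  0.    , 540.2941, 230.8007],
       [  0.    ,   0.    ,   1.    ]]), 'view': array([[  -0.0257,   -0.9989,   -0.0404,  -82.807 ],
       [  -0.9838,    0.0325,   -0.1764,  555.2197],
       [   0.1776,    0.0352,   -0.9835, 1020.8772],
       [   0.    ,    0.    ,    0.    ,    1.    ]])}
wrist {'camera_matrix': array([[372.1559,   0.    , 319.2825],
       [  0.    , 372.1559, 239.9526],
       [  0.    ,   0.    ,   1.    ]]), 'T_tool_cam': array([[  -0.0005,    0.9618,    0.2739,  -68.7023],
       [  -0.0003,   -0.2739,    0.9618, -141.8628],
       [   1.    ,    0.0004,    0.0004,    2.2156],
       [   0.    ,    0.    ,    0.    ,    1.    ]])}
```

View pics/top0.png

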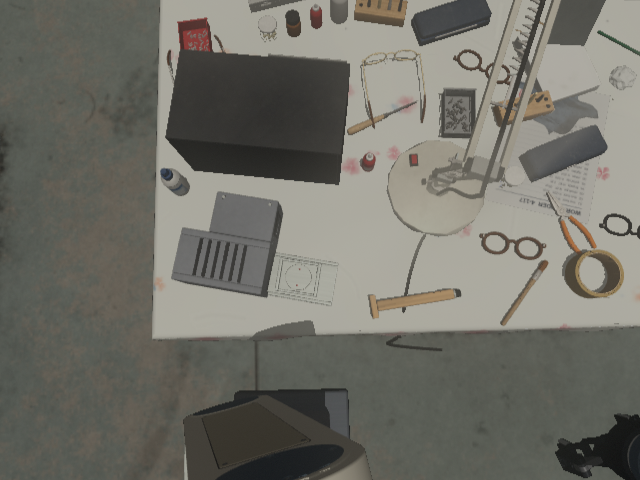

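View pics/side0.png

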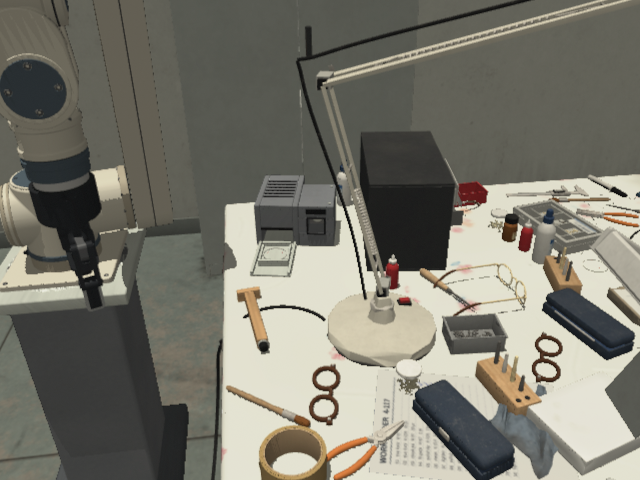

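```bash
cat > h.py <<'E'
import numpy as np, cv2
from cell import ctrl, imaging
from scipy.spatial.transform import Rotation as R
np.set_printoptions(precision=4,suppress=True)
def ray(cam,u,v,st=None):
    c=imaging.get_calibration(cam); K=c["camera_matrix"]
    if cam=="wrist":
        T=np.eye(4); T[:3,:3]=R.from_quat(st["eef_rot"]).as_matrix(); T[:3,3]=st["tool_pos"]; T=T@c["T_tool_cam"]
    else: T=np.linalg.inv(c["view"])
    d=T[:3,:3]@np.linalg.inv(K)@[u,v,1]; return T[:3,3],d
def onz(cam,u,v,z,st=None):
    o,d=ray(cam,u,v,st); return o+d*(z-o[2])/d[2]
def two(a,b):
    (o1,d1),(o2,d2)=a,b; d1=d1/np.linalg.norm(d1); d2=d2/np.linalg.norm(d2)
    s=np.linalg.lstsq(np.c_[d1,-d2],o2-o1,rcond=None)[0]; p,q=o1+s[0]*d1,o2+s[1]*d2
    return (p+q)/2,np.linalg.norm(p-q)
def proj(cam,p):
    c=imaging.get_calibration(cam); q=c["view"]@np.r_[p,1]; w=c["camera_matrix"]@q[:3]; return w[:2]/w[2]
E
python3 - <<'E'
from h import *
t=cv2.imread("pics/top0.png")[180:335,155:475]; s=cv2.imread("pics/side0.png")[165:355,225:405]
t=cv2.resize(t,None,fx=2.5,fy=2.5,interpolation=cv2.INTER_CUBIC); cv2.imwrite("pics/topc.png",t)
im=cv2.imread("pics/top0.png"); hsv=cv2.cvtColor(im,cv2.COLOR_BGR2HSV)
for cam in("top","side"):
    im=cv2.imread(f"pics/{cam}0.png"); hsv=cv2.cvtColor(im,cv2.COLOR_BGR2HSV)
    m=cv2.inRange(hsv,(8,90,90),(25,255,255))
    for c in cv2.findContours(m,0,2)[0]:
        if cv2.contourArea(c)>150: print(cam,cv2.contourArea(c),cv2.minAreaRect(c))
print(R.from_quat(ctrl.read_state()["eef_rot"]).as_matrix())
E
```

```text
top 696.5 ((412.2757263183594, 303.3540954589844), (21.2570858001709, 82.7073974609375), 85.30131530761719)
top 1718.5 ((598.2500610351562, 272.75), (49.497474670410156, 44.547725677490234), 45.0)
top 150.5 ((537.3292846679688, 104.46343994140625), (13.899465560913086, 33.10884094238281), 38.65980529785156)
top 562.5 ((380.7099914550781, 6.529999256134033), (49.92174530029297, 18.10193634033203), 8.130102157592773)
side 298.5 ((356.0279846191406, 464.34698486328125), (9.790451049804688, 52.8015022277832), 52.65065002441406)
side 3272.5 ((305.5533142089844, 443.9028015136719), (59.2695426940918, 110.94818115234375), 58.49573516845703)
side 220.5 ((254.04306030273438, 398.9842529296875), (59.992156982421875, 5.377267360687256), 24.904767990112305)
side 1711.0 ((508.49896240234375, 383.30633544921875), (70.70924377441406, 39.453060150146484), 54.1623420715332)
side 644.5 ((251.60812377929688, 315.1486511230469), (54.7448616027832, 21.86506462097168), 80.53767395019531)
side 607.0 ((562.7242431640625, 274.382568359375), (48.08799743652344, 23.622175216674805), 62.35402297973633)
[[-0.9324 -0.0003  0.3615]
 [-0.3615  0.001  -0.9324]
 [-0.0001 -1.     -0.001 ]]
```

View pics/topc.png

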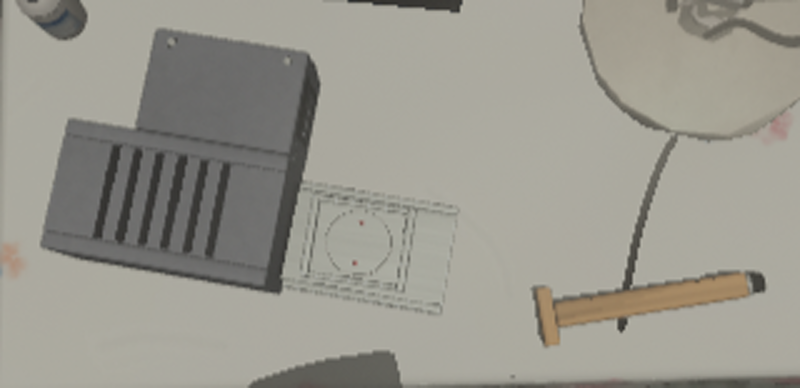

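```bash
python3 - <<'E'
from h import *
P=lambda u,v,z: onz("top",155+u/2.5,180+v/2.5,z)
for n,u,v,z in [("front-tun corner",267,290,105),("front-ctl corner",308,52,105),("back-tun",41,247,105),("back tun ctl side",69,119,105),("bedA",459,207,9),("bedB",441,313,9),("headA",533,289,24),("headB",543,345,24),("headtop outer A",547,287,24),("headC",558,343,24),("nose",765,282,12),("nose2",763,275,20),("shaft end hi",746,271,24),("shaft end lo",750,296,24),("carr fr",411,211,16),("carr fr2",398,292,16),("carr back",308,198,16),("lampfront",735,139,36),("lens scr1",361,222,16),("scr2",354,263,16),("lamp left",580,20,36)]:
    print(n,P(u,v,z).round(1))
# lamp elbow and bottles
print("cleaner base", onz("top",176,188,0), "glue", onz("top",368,165,0))
E
```

```text
front-tun corner [423.5 -10.3 105. ]
front-ctl corner [601.9 -43.2 105. ]
back-tun [460.  158.2 105. ]
back tun ctl side [556.3 138.8 105. ]
bedA [ 491.8 -154.8    9. ]
bedB [ 407.1 -137.5    9. ]
headA [ 423.3 -210.5   24. ]
headB [ 379.5 -216.4   24. ]
headtop outer A [ 424.5 -221.6   24. ]
headC [ 380.7 -228.1   24. ]
nose [ 424.3 -394.7   12. ]
nose2 [ 429.4 -391.7   20. ]
shaft end hi [ 432.6 -377.8   24. ]
shaft end lo [ 413.1 -379.5   24. ]
carr fr [ 488.9 -116.    16. ]
carr fr2 [ 424.4 -103.8   16. ]
carr back [502. -33.  16.]
lampfront [ 535.9 -374.    36. ]
lens scr1 [481.2 -75.5  16. ]
scr2 [448.5 -69.1  16. ]
lamp left [ 637.2 -257.1   36. ]
cleaner base [662.6337 183.3734   0.    ] glue [ 697.7178 -224.0065    0.    ]
```

Request:
apply_moves(targets=[[[-0.026,0.011,-0.0065],[0,0,0]],[[-0.026,0.011,-0.0065],[0,0,0]],[[-0.026,0.011,-0.0065],[0,0,0]],[[-0.026,0.011,-0.0065],[0,0,0]],[[-0.026,0.011,-0.0065],[0,0,0]],[[-0.026,0.011,-0.0065],[0,0,0]],[[-0.026,0.011,-0.0065],[0,0,0]],[[-0.026,0.011,-0.0065],[0,0,0]],[[-0.026,0.011,-0.0065],[0,0,0]],[[-0.026,0.011,-0.0065],[0,0,0]]], gripper=0)

```text
t: 0.98
tool_pos: [422.7, -355.5, 115.5]
eef_rot: [0.127, -0.695, 0.696, -0.126]
wrist_force: [0.1, 0.1, 0.4]
gripper_width: 0.999
```

Request:
apply_moves(targets=[[[0,0,0],[0,-7,0]],[[0,0,0],[0,-7,0]],[[0,0,0],[0,-7,0]],[[0,0,0],[0,-7,0]],[[0,0,0],[0,-7,0]],[[0,0,0],[0,-7,0]],[[0,0,0],[0,-7,0]],[[0,0,0],[0,-7,0]],[[0,0,0],[0,-7,0]],[[0,0,0],[0,-7,0]]])

```text
t: 1.82
tool_pos: [426.1, -347.8, 109.1]
eef_rot: [-0.509, 0.494, -0.486, 0.51]
wrist_force: [-0.6, -0.6, 0.3]
gripper_width: 1.002
```

```bash
cat >> h.py <<'E'
def go(x,y,z,xyaw):
    "shift in present tool axes (mm) and turn (deg about tool y) to a tool-down pose with tool x at world yaw xyaw"
    st=ctrl.read_state(); M=R.from_quat(st["eef_rot"]).as_matrix()
    c,s=np.cos(np.radians(xyaw)),np.sin(np.radians(xyaw))
    G=np.array([[c,0,-s],[s,0,c],[0,-1,0]]).astype(float)
    if np.linalg.det(G)<0: G[:,2]*=-1
    print("shift mm",(M.T@(np.array([x,y,z])-st["tool_pos"])).round(2),"turn deg",np.degrees(R.from_matrix(M.T@G).as_rotvec()).round(2))
def show():
    st=ctrl.read_state(); M=R.from_quat(st["eef_rot"]).as_matrix()
    print("t %.2f"%st["t"],"p",st["tool_pos"].round(1),"xyaw %.2f"%np.degrees(np.arctan2(M[1,0],M[0,0])),"y",M[:,1].round(3),"F",st["wrist_force"].round(2),"w %.3f"%st["gripper_width"],"q",np.degrees(st["q"]).round(0))
    return st
E
python3 - <<'E'
from h import *
st=show()
im=imaging.snapshot("wrist"); cv2.imwrite("pics/w1.png",im[:,:,::-1])
go(420,-357,60,-82.6)
np.save("st1.npy",st,allow_pickle=True)
E
```

```text
t 1.82 p [ 426.1 -347.8  109.1] xyaw -87.78 y [-0.008  0.008 -1.   ] F [-0.55 -0.6   0.33] w 1.002 q [-48.  19. -11.  60.  -0.  40.]
shift mm [ 9.36 48.99 -6.09] turn deg [ 0.42 -4.64 -0.53]
```

View pics/w1.png

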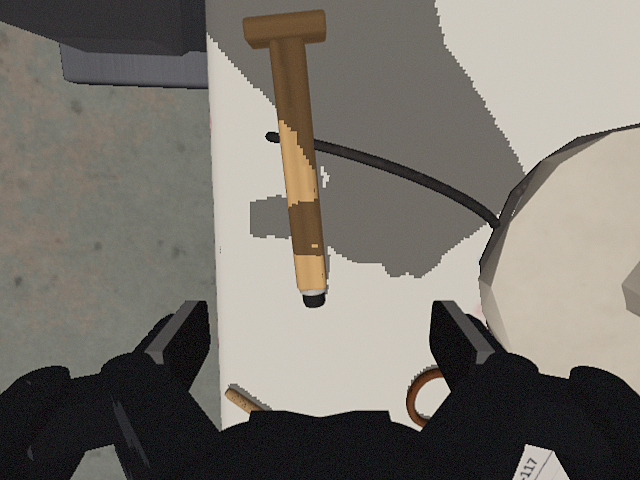

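```bash
python3 - <<'E'
from h import *
st=np.load("st1.npy",allow_pickle=True).item()
for n,u,v,z in [("headL",245,19,24),("headR",325,11,24),("shaft mid head",288,45,24),("sh end L",300,288,24),("sh end R",326,286,24),("nose tip top",314,307,12),("shaft L 200",289,202,24),("R",318,200,24)]:
    print(n,onz("wrist",u,v,z,st).round(1))
im=cv2.imread("pics/w1.png")
E
```

```text
headL [ 379.9 -221.4   24. ]
headR [ 423.3 -215.9   24. ]
shaft mid head [ 403.6 -233.3   24. ]
sh end L [ 413.9 -378.    24. ]
sh end R [ 431.  -375.8   24. ]
nose tip top [ 423.6 -397.    12. ]
shaft L 200 [ 405.7 -321.1   24. ]
R [ 423.5 -319.2   24. ]
```

Request:
apply_moves(targets=[[[0,0,0],[0.4,-4.6,-0.5]],[[0.002,0.014,-0.0015],[0,0,0]],[[0.002,0.014,-0.0015],[0,0,0]],[[0.002,0.014,-0.0015],[0,0,0]],[[0.002,0.014,-0.0015],[0,0,0]],[[0.002,0.014,-0.0015],[0,0,0]],[[0,0,0],[0,0,0]],[[0,0,0],[0,0,0]],[[0,0,0],[0,0,0]],[[0,0,0],[0,0,0]]])

```text
t: 2.7
tool_pos: [419.9, -358.8, 37.0]
eef_rot: [-0.526, 0.472, -0.472, 0.526]
wrist_force: [1.0, 0.5, 0.1]
gripper_width: 0.997
```

```bash
python3 - <<'E'
from h import *
show(); go(420,-359,3,-82.7)
E
```

```text
t 2.70 p [ 419.9 -358.8   37. ] xyaw -83.80 y [ 0.  0. -1.] F [1.05 0.49 0.09] w 0.997 q [-49.  22. -18.  50.   0.  35.]
shift mm [ 0.21 34.    0.1 ] turn deg [-0.   -1.1  -0.01]
```

Request:
apply_moves(targets=[[[0,0.007,0],[0,1.1,0]],[[0,0.007,0],[0,0,0]],[[0,0.006,0],[0,0,0]],[[0,0.005,0],[0,0,0]],[[0,0.004,0],[0,0,0]],[[0,0.003,0],[0,0,0]],[[0,0,0],[0,0,0]],[[0,0,0],[0,0,0]],[[0,0,0],[0,0,0]],[[0,0,0],[0,0,0]]])

```text
t: 3.53
tool_pos: [420.9, -359.2, 3.4]
eef_rot: [0.521, -0.477, 0.479, -0.521]
wrist_force: [-0.2, 0.6, -0.1]
gripper_width: 1.0
```

Request:
apply_moves(targets=[[[0,0,0],[0,0,0]],[[0,0,0],[0,0,0]],[[0,0,0],[0,0,0]],[[0,0,0],[0,0,0]],[[0,0,0],[0,0,0]],[[0,0,0],[0,0,0]],[[0,0,0],[0,0,0]],[[0,0,0],[0,0,0]],[[0,0,0],[0,0,0]],[[0,0,0],[0,0,0]]], gripper=1, squeeze=90)

```text
t: 4.37
tool_pos: [421.4, -359.9, 4.8]
eef_rot: [0.521, -0.476, 0.48, -0.521]
wrist_force: [0.2, 0.2, -0.6]
gripper_width: 0.211
```

```bash
python3 - <<'E'
from h import *
show(); go(420,-359,3,-82.7)
E
```

```text
t 4.37 p [ 421.4 -359.9    4.8] xyaw -85.06 y [ 0.004 -0.004 -1.   ] F [ 0.15  0.18 -0.6 ] w 0.211 q [-49.  24. -20.  45.   0.  36.]
shift mm [-0.99  1.8  -1.34] turn deg [-0.18 -2.36  0.24]
```

Request:
apply_moves(targets=[[[0,-0.008,0],[0,0,0]],[[0,-0.01,0],[0,0,0]],[[0,-0.01,0],[0,5.4,0]],[[0,0,0],[0,5.4,0]],[[0,0,0],[0,5.4,0]],[[-0.016,0,-0.005],[0,0,0]],[[-0.016,0,-0.005],[0,0,0]],[[-0.016,0,-0.005],[0,0,0]],[[0,0,0],[0,0,0]],[[0,0,0],[0,0,0]]])

```text
t: 5.2
tool_pos: [416.7, -307.7, 40.5]
eef_rot: [0.445, -0.546, 0.553, -0.445]
wrist_force: [0.3, 0.5, -0.9]
gripper_width: 0.215
```

```bash
python3 - <<'E'
from h import *
st=show(); go(416.5,-308.4,13,-101.2)
np.save("st2.npy",st,allow_pickle=True)
im=imaging.snapshot("wrist"); cv2.imwrite("pics/w2.png",im[:,:,::-1])
im=imaging.snapshot("top"); cv2.imwrite("pics/top2.png",im[:,:,::-1])
E
```

```text
t 5.20 p [ 416.7 -307.7   40.5] xyaw -102.01 y [ 0.006 -0.007 -1.   ] F [ 0.26  0.46 -0.87] w 0.215 q [-46.  19. -23.  48.  -0.  56.]
shift mm [ 0.54 27.5  -0.21] turn deg [-0.4  -0.81  0.32]
```

View pics/w2.png

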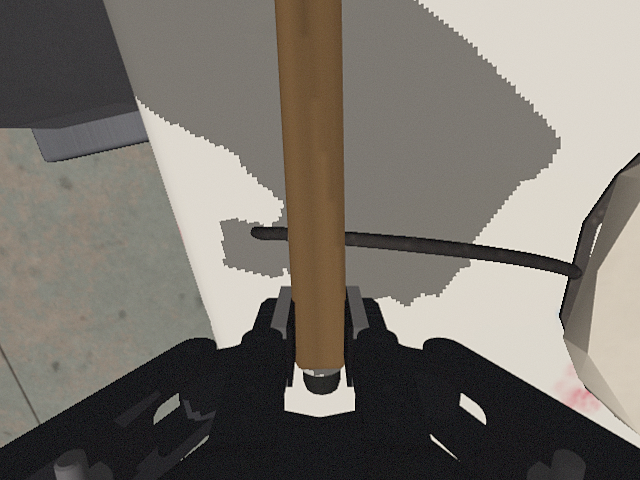

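```bash
python3 - <<'E'
from h import *
st=np.load("st2.npy",allow_pickle=True).item()
# shaft edges in wrist view: z of stick top ~ 24+36
for v,l,r in ((5,276,341),(200,286,344),(340,294,344)):
    print(onz("wrist",l,v,60,st).round(1),onz("wrist",r,v,60,st).round(1))
c=cv2.resize(cv2.imread("pics/top2.png")[215:345,240:460],None,fx=3.6,fy=3.6,interpolation=cv2.INTER_CUBIC); cv2.imwrite("pics/top2c.png",c)
E
```

```text
[ 426.2 -204.4   60. ] [ 444.6 -208.2   60. ]
[ 415.9 -260.2   60. ] [ 434.6 -264.2   60. ]
[ 406.6 -311.7   60. ] [ 424.7 -315.7   60. ]
```

View pics/top2c.png

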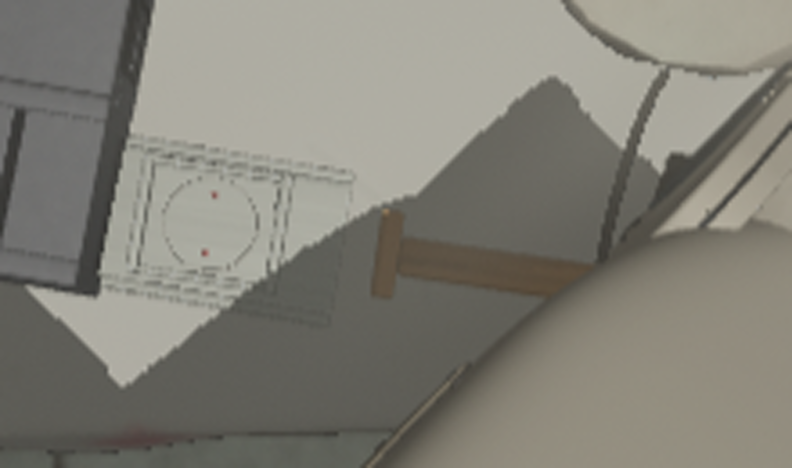

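```bash
python3 - <<'E'
from h import *
P=lambda u,v,z: onz("top",240+u/3.6,215+v/3.6,z)
O=np.array([474,-19.]);f=np.array([.195,.981]);l=np.array([-.981,.195])
for n,u,v,z in [("bedEndR",354,178,11),("bedEndL",327,324,11),("blR",385,209,60),("blL",371,296,60),("carR",280,173,21),("carL",265,292,21),("screw",214,195,21),("scr2",204,253,21)]:
    p=P(u,v,z)[:2]; print(n,p.round(1),"unit",((p-O)@f).round(1),((p-O)@l).round(1))
for p in [(435.4,-206.3),(416.7,-307.7)]: print(((np.array(p)-O)@f).round(1),((np.array(p)-O)@l).round(1))
E
```

```text
bedEndR [ 488.2 -154.1] unit -129.8 -40.3
bedEndL [ 407.5 -136.3] unit -128.1 42.4
blR [ 465.5 -169.3] unit -149.1 -20.9
blL [ 419.5 -160.1] unit -149.1 25.9
carR [ 491.1 -112.9] unit -88.8 -35.1
carL [ 425.5 -102.8] unit -91.7 31.3
screw [480.  -75.8] unit -54.6 -16.9
scr2 [447.9 -69.6] unit -54.7 15.7
-191.3 1.3
-294.4 -0.1
```

Request:
apply_moves(targets=[[[0,0,0],[-0.4,0.8,0.3]],[[0,0.0065,0],[0,0,0]],[[0,0.0065,0],[0,0,0]],[[0,0.0065,0],[0,0,0]],[[0,0.006,0],[0,0,0]],[[0,0,0],[0,0,0]],[[-0.01,0,-0.0003],[0,0,0]],[[-0.01,0,-0.0003],[0,0,0]],[[-0.01,0,-0.0003],[0,0,0]],[[0,0,0],[0,0,0]]])

```text
t: 6.13
tool_pos: [422.6, -278.0, 10.5]
eef_rot: [-0.44, 0.555, -0.553, 0.44]
wrist_force: [0.2, 0.5, -1.2]
gripper_width: 0.219
```

```bash
cat >> h.py <<'E'
O=np.array([474,-19.]);f=np.array([.195,.981]);l=np.array([-.981,.195])
def unit(st): 
    d=np.array(st["tool_pos"][:2])-O; print("unit x %.1f y %.1f"%(d@f,d@l))
E
python3 - <<'E'
from h import *
st=show(); unit(st)
im=imaging.snapshot("side"); c=im[165:345,200:360]
cv2.imwrite("pics/s3.png",cv2.resize(c,None,fx=3.3,fy=3.3,interpolation=cv2.INTER_CUBIC)[:,:,::-1])
E
```

```text
t 6.13 p [ 422.6 -278.    10.5] xyaw -103.10 y [-0.002  0.002 -1.   ] F [ 0.17  0.55 -1.17] w 0.219 q [-43.  20. -26.  44.   0.  60.]
unit x -264.1 y -0.0
```

View pics/s3.png

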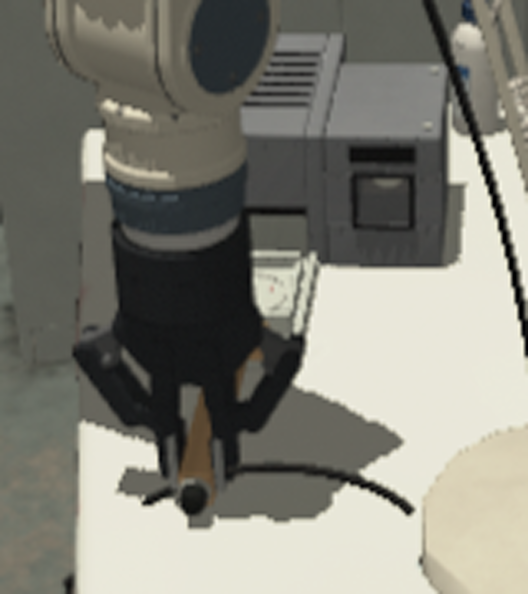

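Request:
apply_moves(targets=[[[0,-0.005,0],[0,0,0]],[[-0.012,0,-0.0004],[0,0,0]],[[-0.011,0,-0.0004],[0,0,0]],[[-0.011,0,-0.0004],[0,0,0]],[[-0.011,0,-0.0004],[0,0,0]],[[-0.011,0,-0.0004],[0,0,0]],[[-0.011,0,-0.0004],[0,0,0]],[[-0.011,0,-0.0004],[0,0,0]],[[-0.011,0,-0.0004],[0,0,0]],[[-0.011,0,-0.0004],[0,0,0]]])

```text
t: 7.02
tool_pos: [444.1, -171.8, 17.5]
eef_rot: [0.44, -0.553, 0.554, -0.439]
wrist_force: [-1.1, -0.5, -1.2]
gripper_width: 0.211
```

```bash
python3 - <<'E'
from h import *
st=show(); unit(st)
im=imaging.snapshot("wrist"); cv2.imwrite("pics/w4.png",im[:,:,::-1])
im=imaging.snapshot("top"); cv2.imwrite("pics/top4.png",im[:,:,::-1])
E
```

```text
t 7.02 p [ 444.1 -171.8   17.5] xyaw -103.09 y [ 0.    -0.001 -1.   ] F [-1.11 -0.55 -1.16] w 0.211 q [-31.  17. -30.  43.  -0.  72.]
unit x -155.7 y -0.4
```

View pics/w4.png

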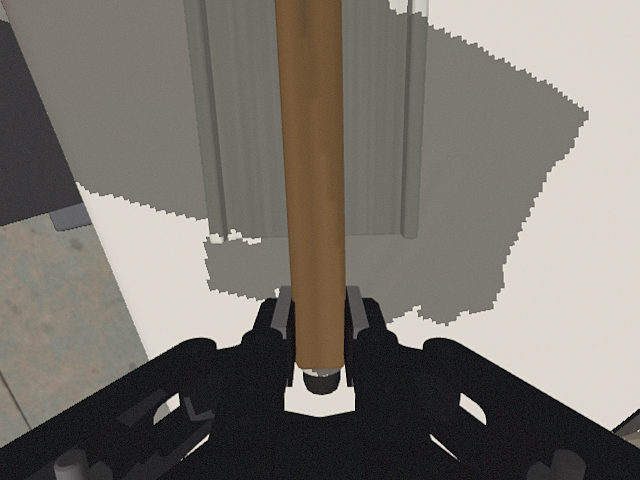

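Request:
apply_moves(targets=[[[-0.008,0.001,-0.0003],[0,0,0]],[[-0.008,0.001,-0.0003],[0,0,0]],[[-0.008,0,-0.0003],[0,0,0]],[[-0.008,0,-0.0003],[0,0,0]],[[-0.008,0,-0.0003],[0,0,0]],[[-0.008,0,-0.0003],[0,0,0]],[[-0.008,0,-0.0003],[0,0,0]],[[-0.008,0,-0.0003],[0,0,0]],[[-0.006,0,-0.0002],[0,0,0]],[[-0.004,0,0],[0,0,0]]])

```text
t: 7.95
tool_pos: [459.9, -92.0, 15.3]
eef_rot: [0.44, -0.553, 0.554, -0.44]
wrist_force: [-0.6, -1.4, -0.2]
gripper_width: 0.216
```

```bash
python3 - <<'E'
from h import *
st=show(); unit(st)
E
```

```text
t 7.95 p [459.9 -92.   15.3] xyaw -103.08 y [ 0.    -0.002 -1.   ] F [-0.62 -1.43 -0.18] w 0.216 q [-22.  17. -31.  42.  -0.  82.]
unit x -74.4 y -0.4
```

Request:
apply_moves(targets=[[[-0.002,0,0],[0,0,0]],[[-0.002,0,0],[0,0,0]],[[-0.001,0,0],[0,0,0]],[[-0.001,0,0],[0,0,0]],[[-0.001,0,0],[0,0,0]],[[-0.001,0,0],[0,0,0]],[[-0.001,0,0],[0,0,0]],[[-0.001,0,0],[0,0,0]],[[-0.001,0,0],[0,0,0]],[[-0.001,0,0],[0,0,0]]])

```text
t: 8.78
tool_pos: [460.5, -87.4, 15.9]
eef_rot: [0.445, -0.55, 0.559, -0.432]
wrist_force: [-1.9, -6.1, 2.9]
gripper_width: 0.211
```

```bash
python3 - <<'E'
from h import *
st=show(); unit(st)
E
```

```text
t 8.78 p [460.5 -87.4  15.9] xyaw -103.36 y [-0.006 -0.021 -1.   ] F [-1.88 -6.1   2.86] w 0.211 q [-20.  17. -31.  42.  -1.  83.]
unit x -69.7 y -0.1
```

Request:
apply_moves(targets=[[[0.01,0,0.0003],[0,0,0]],[[0.02,0,0.0006],[0,0,0]],[[0.024,0,0.0008],[0,0,0]],[[0.024,0,0.0008],[0,0,0]],[[0.024,0,0.0008],[0,0,0]],[[0.024,0,0.0008],[0,0,0]],[[0.024,0,0.0008],[0,0,0]],[[0.024,0,0.0008],[0,0,0]],[[0.024,0,0.0008],[0,0,0]],[[0.024,0,0.0008],[0,0,0]]])

```text
t: 9.62
tool_pos: [413.0, -315.0, 20.0]
eef_rot: [0.445, -0.55, 0.557, -0.435]
wrist_force: [0.9, 0.1, -1.9]
gripper_width: 0.21
```

```bash
python3 - <<'E'
from h import *
st=show(); unit(st); go(*st["tool_pos"][:2],90,-103)
im=imaging.snapshot("top"); cv2.imwrite("pics/top5.png",im[:,:,::-1])
E
```

```text
t 9.62 p [ 413. -315.   20.] xyaw -103.02 y [-0.005 -0.017 -1.   ] F [ 0.85  0.05 -1.89] w 0.210 q [-46.  21. -24.  45.  -1.  57.]
unit x -302.2 y 2.1
shift mm [  1.22 -70.02  -0.08] turn deg [ 0.06 -0.03  1.  ]
```

Request:
apply_moves(targets=[[[0,-0.015,0],[0,0,0.5]],[[0,-0.025,0],[0,0,0.5]],[[0,-0.03,0],[0,0,0]],[[0,0,0],[0,-7,0]],[[0,0,0],[0,-7,0]],[[0,0,0],[0,-7,0]],[[0,0,0],[0,-7,0]],[[0,0,0],[0,-7,0]],[[0,0,0],[0,-7,0]],[[0,0,0],[0,-7,0]]])

```text
t: 10.5
tool_pos: [408.7, -326.0, 92.2]
eef_rot: [-0.631, 0.318, -0.318, 0.632]
wrist_force: [-0.7, -0.1, -0.5]
gripper_width: 0.212
```

Request:
apply_moves(targets=[[[0,0,0],[0,-7,0]],[[0,0,0],[0,-7,0]],[[0,0,0],[0,-7,0]],[[0,0,0],[0,-7,0]],[[0,0,0],[0,-7,0]],[[0,0,0],[0,-7,0]],[[0,0,0],[0,-7,0]],[[0,0,0],[0,-7,0]],[[0,0,0],[0,-7,0]],[[0,0,0],[0,-7,0]]])

```text
t: 11.33
tool_pos: [405.6, -328.3, 90.6]
eef_rot: [-0.696, -0.113, 0.11, 0.7]
wrist_force: [-0.2, -0.0, -1.5]
gripper_width: 0.213
```

Request:
apply_moves(targets=[[[0,0,0],[0,-7,0]],[[0,0,0],[0,-7,0]],[[0,0,0],[0,-7,0]],[[0,0,0],[0,-7,0]],[[0,0,0],[0,-7,0]],[[0,0,0],[0,-7,0]],[[0,0,0],[0,-7,0]],[[0,0,0],[0,0,0]],[[0,0,0],[0,0,0]],[[0,0,0],[0,0,0]]])

```text
t: 12.17
tool_pos: [402.6, -330.2, 88.8]
eef_rot: [-0.583, -0.4, 0.393, 0.588]
wrist_force: [-0.2, 0.7, -1.2]
gripper_width: 0.212
```

```bash
python3 - <<'E'
from h import *
st=show(); unit(st); go(541.8,-139.6,90,77.2)
E
```

```text
t 12.17 p [ 402.6 -330.2   88.8] xyaw 68.16 y [ 0.004  0.012 -1.   ] F [-0.18  0.69 -1.24] w 0.212 q [ -49.   17.  -17.   56.    1. -117.]
unit x -319.2 y 9.4
shift mm [228.74   1.6  -58.28] turn deg [-0.01 -9.04  0.71]
```

Request:
apply_moves(targets=[[[0,0,0],[0,-4.5,0.4]],[[0,0,0],[0,-4.5,0.3]],[[0.027,0,-0.0115],[0,0,0]],[[0.027,0,-0.0115],[0,0,0]],[[0.027,0,-0.0115],[0,0,0]],[[0.027,0,-0.0115],[0,0,0]],[[0.027,0,-0.0115],[0,0,0]],[[0.027,0,-0.0115],[0,0,0]],[[0.027,0,-0.0115],[0,0,0]],[[0.027,0,-0.0115],[0,0,0]]])

```text
t: 13.0
tool_pos: [545.8, -140.4, 88.4]
eef_rot: [0.562, 0.43, -0.43, -0.561]
wrist_force: [0.3, -0.6, -0.7]
gripper_width: 0.211
```

```bash
python3 - <<'E'
from h import *
st=show(); unit(st); go(541.8,-139.6,6,77.2)
imaging_=imaging.snapshot("top"); cv2.imwrite("pics/top6.png",imaging_[:,:,::-1])
E
```

```text
t 13.00 p [ 545.8 -140.4   88.4] xyaw 74.91 y [ 0.    -0.001 -1.   ] F [ 0.33 -0.63 -0.66] w 0.211 q [-23.  21. -12.  57.  -0. -98.]
unit x -105.1 y -94.1
shift mm [-0.22 82.42  4.1 ] turn deg [ 0.01 -2.29 -0.04]
```

Request:
apply_moves(targets=[[[0,0,0.004],[0,-2.3,0]],[[0,0.011,0],[0,0,0]],[[0,0.011,0],[0,0,0]],[[0,0.011,0],[0,0,0]],[[0,0.011,0],[0,0,0]],[[0,0.011,0],[0,0,0]],[[0,0.011,0],[0,0,0]],[[0,0.006,0],[0,0,0]],[[0,0,0],[0,0,0]],[[0,0,0],[0,0,0]]])

```text
t: 13.88
tool_pos: [547.3, -132.0, 13.4]
eef_rot: [0.557, 0.437, -0.434, -0.557]
wrist_force: [0.4, 0.4, 0.1]
gripper_width: 0.211
```

```bash
python3 - <<'E'
from h import *
st=show(); unit(st); go(541.8,-139.6,5.5,77.2)
E
```

```text
t 13.88 p [ 547.3 -132.    13.4] xyaw 76.11 y [ 0.004  0.002 -1.   ] F [0.39 0.39 0.1 ] w 0.211 q [-22.  25. -18.  47.   0. -98.]
unit x -96.6 y -93.9
shift mm [-8.67  7.84  3.53] turn deg [ 0.17 -1.09  0.17]
```

Request:
apply_moves(targets=[[[0,0.002,0],[0,0,0]],[[0,0.002,0],[0,0,0]],[[0,0.0015,0],[0,0,0]],[[0,0.001,0],[0,0,0]],[[0,0.001,0],[0,0,0]],[[0,0.001,0],[0,0,0]],[[0,0,0],[0,0,0]],[[0,0,0],[0,0,0]],[[0,0,0],[0,0,0]],[[0,0,0],[0,0,0]]])

```text
t: 14.72
tool_pos: [548.7, -132.7, 6.6]
eef_rot: [0.559, 0.437, -0.433, -0.556]
wrist_force: [0.4, -0.1, -1.5]
gripper_width: 0.213
```

```bash
python3 - <<'E'
from h import *
st=show(); unit(st); go(541.8,-139.6,5.5,77.2)
E
```

```text
t 14.72 p [ 548.7 -132.7    6.6] xyaw 75.97 y [ 0.007  0.001 -1.   ] F [ 0.41 -0.1  -1.45] w 0.213 q [-22.  25. -19.  46.   0. -98.]
unit x -97.0 y -95.4
shift mm [-8.37  1.09  5.01] turn deg [ 0.4  -1.23  0.14]
```

Request:
apply_moves(targets=[[[0,0.001,0],[0,0,0]],[[0,0.001,0],[0,0,0]],[[0,0.001,0],[0,0,0]],[[0,0,0],[0,0,0]],[[0,0,0],[0,0,0]],[[0,0,0],[0,0,0]],[[0,0,0],[0,0,0]],[[0,0,0],[0,0,0]],[[0,0,0],[0,0,0]],[[0,0,0],[0,0,0]]])

```text
t: 15.55
tool_pos: [549.0, -132.8, 4.7]
eef_rot: [0.559, 0.438, -0.433, -0.555]
wrist_force: [-1.0, 0.1, 0.5]
gripper_width: 0.21
```

Request:
apply_moves(targets=[[[0,0,0],[0,0,0]],[[0,0,0],[0,0,0]],[[0,0,0],[0,0,0]],[[0,0,0],[0,0,0]],[[0,0,0],[0,0,0]],[[0,0,0],[0,0,0]],[[0,0,0],[0,0,0]],[[0,0,0],[0,0,0]],[[0,0,0],[0,0,0]],[[0,0,0],[0,0,0]]], gripper=0.5)

```text
t: 16.38
tool_pos: [549.2, -133.0, 4.8]
eef_rot: [0.559, 0.438, -0.433, -0.555]
wrist_force: [-0.3, -0.4, -0.6]
gripper_width: 0.497
```

```bash
python3 - <<'E'
from h import *
st=show(); unit(st)
E
```

```text
t 16.38 p [ 549.2 -133.     4.8] xyaw 75.98 y [ 0.009 -0.    -1.   ] F [-0.33 -0.38 -0.61] w 0.497 q [-22.  25. -19.  46.   0. -98.]
unit x -97.1 y -96.0
```

Request:
apply_moves(targets=[[[0,-0.015,0],[0,0,0]],[[0,-0.025,0],[0,0,0]],[[0,-0.03,0],[0,0,0]],[[-0.02,-0.01,0],[0,0,0.5]],[[-0.02,0,0],[0,0,0]],[[-0.02,0,0],[0,0,0]],[[-0.02,0,0],[0,0,0]],[[0,0,0],[0,0,0]],[[0,0,0],[0,0,0]],[[0,0,0],[0,0,0]]])

```text
t: 17.22
tool_pos: [528.1, -212.7, 89.1]
eef_rot: [0.561, 0.435, -0.436, -0.553]
wrist_force: [0.4, -0.3, -0.2]
gripper_width: 0.503
```

```bash
python3 - <<'E'
from h import *
st=show(); unit(st); np.save("st7.npy",st,allow_pickle=True)
im=imaging.snapshot("wrist"); cv2.imwrite("pics/w7.png",im[:,:,::-1])
im=imaging.snapshot("top"); cv2.imwrite("pics/top7.png",im[:,:,::-1])
E
```

```text
t 17.22 p [ 528.1 -212.7   89.1] xyaw 76.07 y [ 0.006 -0.009 -1.   ] F [ 0.42 -0.35 -0.15] w 0.503 q [ -30.   21.  -12.   57.   -0. -106.]
unit x -179.5 y -90.8
```

View pics/w7.png

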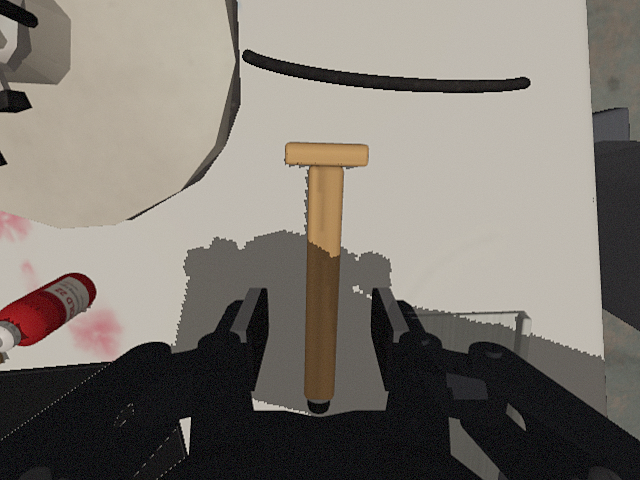

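```bash
python3 - <<'E'
from h import *
st=np.load("st7.npy",allow_pickle=True).item()
W=lambda u,v,z: onz("wrist",u,v,z,st)[:2]
bl=(W(286,143,24)+W(368,145,24))/2; a=(W(309,172,24)+W(343,172,24))/2; b=(W(305,388,24)+W(335,388,24))/2; n=W(319,412,12)
print(bl,a,b,n,np.linalg.norm(bl-n))
d=(b-a)/np.linalg.norm(b-a); print("yaw to nose",np.degrees(np.arctan2(d[1],d[0])))
g=(bl+n)/2; d2=(n-bl)/np.linalg.norm(n-bl); print("yaw2",np.degrees(np.arctan2(d2[1],d2[0])))
for p in (bl,n,a,b): print("unit",((p-O)@f).round(1),((p-O)@l).round(1))
p=g-25*d2; print("grasp +25",p); go(p[0],p[1],4,np.degrees(np.arctan2(d[1],d[0])))
c=cv2.resize(cv2.imread("pics/top7.png")[200:330,160:420],None,fx=3,fy=3,interpolation=cv2.INTER_CUBIC); cv2.imwrite("pics/top7c.png",c)
E
```

```text
[ 509.0101 -277.1341] [ 513.0493 -262.7482] [ 549.5421 -128.7415] [ 557.2111 -100.9683] 182.64089667698207
yaw to nose 74.76655091093366
yaw2 74.6977415116321
unit -246.4 -84.7
unit -64.2 -97.6
unit -231.5 -85.8
unit -92.9 -95.5
grasp +25 [ 526.5128 -213.1649]
shift mm [-0.81 85.06  2.04] turn deg [ 0.46  1.36 -0.42]
```

Request:
apply_moves(targets=[[[-0.001,0,0.002],[0.4,1.3,-0.4]],[[0,0.012,0],[0,0,0]],[[0,0.012,0],[0,0,0]],[[0,0.012,0],[0,0,0]],[[0,0.012,0],[0,0,0]],[[0,0.011,0],[0,0,0]],[[0,0.008,0],[0,0,0]],[[0,0.005,0],[0,0,0]],[[0,0,0],[0,0,0]],[[0,0,0],[0,0,0]]])

```text
t: 18.15
tool_pos: [526.9, -206.7, 14.1]
eef_rot: [-0.561, -0.429, 0.428, 0.563]
wrist_force: [-0.1, -0.4, -0.3]
gripper_width: 0.5
```

```bash
python3 - <<'E'
from h import *
st=show(); go(526.5,-213.2,4,74.8)
E
```

```text
t 18.15 p [ 526.9 -206.7   14.1] xyaw 74.68 y [-0.001  0.004 -1.   ] F [-0.14 -0.43 -0.3 ] w 0.500 q [ -30.   25.  -17.   48.    0. -105.]
shift mm [-6.43 10.06 -1.39] turn deg [-0.12 -0.12  0.19]
```

Request:
apply_moves(targets=[[[-0.003,0.003,-0.0007],[0,0,0]],[[-0.003,0.003,-0.0007],[0,0,0]],[[0,0.002,0],[0,0,0]],[[0,0.0015,0],[0,0,0]],[[0,0,0],[0,0,0]],[[0,0,0],[0,0,0]],[[0,0,0],[0,0,0]],[[0,0,0],[0,0,0]],[[0,0,0],[0,0,0]],[[0,0,0],[0,0,0]]])

```text
t: 18.98
tool_pos: [527.8, -214.3, 6.0]
eef_rot: [-0.562, -0.43, 0.428, 0.562]
wrist_force: [-0.5, -1.3, 0.2]
gripper_width: 0.5
```

Request:
apply_moves(targets=[[[0,0,0],[0,0,0]],[[0,0,0],[0,0,0]],[[0,0,0],[0,0,0]],[[0,0,0],[0,0,0]],[[0,0,0],[0,0,0]],[[0,0,0],[0,0,0]],[[0,0,0],[0,0,0]],[[0,0,0],[0,0,0]],[[0,0,0],[0,0,0]],[[0,0,0],[0,0,0]]], gripper=1, squeeze=60)

```text
t: 19.82
tool_pos: [527.9, -214.2, 6.3]
eef_rot: [0.562, 0.43, -0.428, -0.562]
wrist_force: [-0.1, -0.3, 0.3]
gripper_width: 0.222
```

```bash
python3 - <<'E'
from h import *
st=show(); unit(st)
E
```

```text
t 19.82 p [ 527.9 -214.2    6.3] xyaw 74.65 y [ 0.003  0.002 -1.   ] F [-0.15 -0.29  0.34] w 0.222 q [ -31.   26.  -18.   47.    0. -105.]
unit x -181.0 y -91.0
```

View pics/top7c.png

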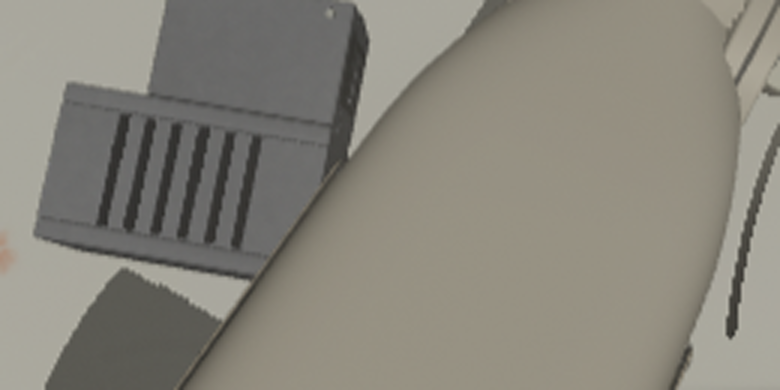

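```bash
python3 - <<'E'
from h import *
P=lambda x,y,z: np.r_[O+x*f+y*l,z]
print("pred well centre",proj("side",P(0,-90,55)),"corners",[proj("side",P(0,-90+a,55+b)).round(1) for a,b in((18,18),(-18,18),(-18,-18),(18,-18))])
print("ctl block corners",[proj("side",P(0,a,b)).round(1) for a,b in((-50,105),(-130,105),(-130,0),(-50,0))])
im=cv2.imread("pics/side0.png")[190:250,285:345]
g=cv2.cvtColor(im,cv2.COLOR_BGR2GRAY); 
m=(g<45).astype(np.uint8)
for c in cv2.findContours(m,0,2)[0]:
    if cv2.contourArea(c)>20: print(np.array(cv2.boundingRect(c))+[285,190,0,0],cv2.contourArea(c))
o,d=ray("side",315.9,225.9); n=np.r_[f,0]; s=((np.r_[O,0]-o)@n)/(d@n); p=o+s*d; print("well from pic",p,(p[:2]-O)@l)
go(*P(-181,-90,55)[:2],49,77); show()
E
```

```text
pred well centre [316.3712 225.4342] corners [array([308.3, 218.3]), array([324.2, 218.5]), array([324.4, 232.5]), array([308.7, 232.2])]
ctl block corners [array([298.1, 205.5]), array([333.9, 206. ]), array([334.1, 246.6]), array([299.7, 246. ])]
[306 217  20  18] 302.0
[306 209  20   6] 87.0
[337 190   8  21] 22.0
well from pic [561.2134 -36.336   53.7766] -88.93682299615642
shift mm [ -0.06 -42.7    0.86] turn deg [ 0.12 -2.35  0.13]
t 19.82 p [ 527.9 -214.2    6.3] xyaw 74.65 y [ 0.003  0.002 -1.   ] F [-0.15 -0.29  0.34] w 0.222 q [ -31.   26.  -18.   47.    0. -105.]
```

```bash
python3 - <<'E'
from h import *
im=cv2.imread("pics/side0.png")[170:250,270:350]
cv2.imwrite("pics/k0.png",cv2.resize(im,None,fx=7,fy=7,interpolation=cv2.INTER_CUBIC))
E
```

```text
(no output)
```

View pics/k0.png

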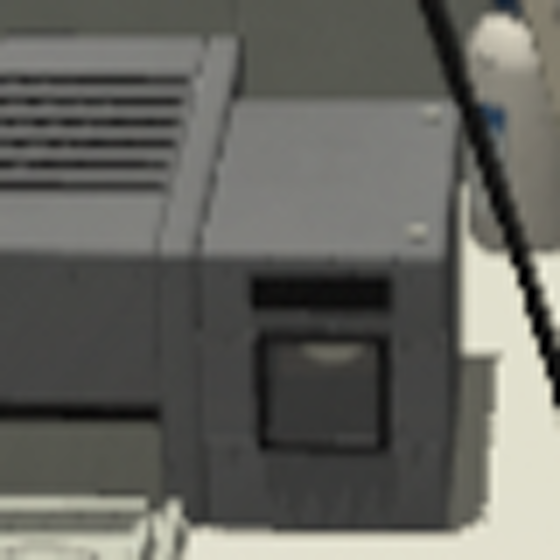

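Request:
apply_moves(targets=[[[0,-0.006,0],[0,0,0]],[[0,-0.008,0],[0,0,0]],[[0,-0.008,0],[0,0,0]],[[0,-0.008,0],[0,0,0]],[[0,-0.008,0],[0,0,0]],[[0,-0.004,0],[0,0,0]],[[0,0,0],[0,-2,0]],[[0,0,0],[0,-2,0]],[[0,0,0],[0,0,0]],[[0,0,0],[0,0,0]]])

```text
t: 20.65
tool_pos: [528.5, -214.6, 55.8]
eef_rot: [0.548, 0.45, -0.447, -0.545]
wrist_force: [0.4, 0.5, -1.0]
gripper_width: 0.22
```

```bash
cat >> h.py <<'E'
def shaft(st,name,zt):
    im=imaging.snapshot("wrist"); cv2.imwrite(name,im[:,:,::-1]); hsv=cv2.cvtColor(im,cv2.COLOR_RGB2HSV)
    m=cv2.inRange(hsv,(8,90,40),(25,255,255)); n,lb,s,_=cv2.connectedComponentsWithStats(m); k=1+np.argmax(s[1:,4]); print("bbox",s[k])
    C=[]
    for v in range(480):
        u=np.where(lb[v]==k)[0]
        if len(u)>15 and u[-1]-u[0]<70: C.append((v,(u[0]+u[-1])/2,u[-1]-u[0]))
    C=np.array(C); print(C[::max(1,len(C)//10)].round(1))
    P=np.array([onz("wrist",u,v,zt,st)[:2] for v,u,_ in C]); vx,vy,x0,y0=cv2.fitLine(P.astype(np.float32),cv2.DIST_HUBER,0,.01,.01).ravel()
    if vy<0: vx,vy=-vx,-vy
    print("shaft yaw %.2f"%np.degrees(np.arctan2(vy,vx)),"point",x0,y0,"unit y of pt",(np.array([x0,y0])-O)@l)
E
python3 - <<'E'
from h import *
st=show(); unit(st); shaft(st,"pics/w8.png",st["tool_pos"][2]-6.3+24)
q=O-181*f-90*l; go(*q,49.3,78.8)
E
```

```text
t 20.65 p [ 528.5 -214.6   55.8] xyaw 78.76 y [ 0.005  0.    -1.   ] F [ 0.38  0.54 -0.98] w 0.220 q [ -31.   23.  -14.   53.    0. -109.]
unit x -181.3 y -91.6
bbox [  251   151   137   266 16798]
[[188.  316.5  57. ]
 [210.  319.   56. ]
 [232.  319.   54. ]
 [254.  319.   54. ]
 [276.  319.5  53. ]
 [298.  319.   52. ]
 [320.  319.5  49. ]
 [342.  319.   48. ]
 [364.  319.5  49. ]
 [386.  319.5  49. ]
 [408.  319.5  47. ]]
shaft yaw 78.96 point 522.68835 -246.00804 unit y of pt -92.02984382629396
shift mm [0.21 6.43 1.61] turn deg [ 0.29 -0.04  0.06]
```

Request:
apply_moves(targets=[[[0,0.003,0.0008],[0.3,0,0]],[[0,0.003,0.0008],[0,0,0]],[[0.01,0,0],[0,0,0]],[[0.012,0,0],[0,0,0]],[[0.012,0,0],[0,0,0]],[[0.01,0,0],[0,0,0]],[[0.008,0,0],[0,0,0]],[[0,0,0],[0,0,0]],[[0,0,0],[0,0,0]],[[0,0,0],[0,0,0]]])

```text
t: 21.53
tool_pos: [537.8, -155.5, 48.7]
eef_rot: [-0.546, -0.449, 0.448, 0.548]
wrist_force: [-0.7, -0.8, -0.2]
gripper_width: 0.218
```

```bash
python3 - <<'E'
from h import *
st=show(); unit(st); q=O-72.5*f-90*l; go(*q,49.3,78.7)
im=imaging.snapshot("side"); c=im[165:265,260:360]
cv2.imwrite("pics/s9.png",cv2.resize(c,None,fx=6,fy=6,interpolation=cv2.INTER_CUBIC)[:,:,::-1])
E
```

```text
t 21.53 p [ 537.8 -155.5   48.7] xyaw 78.73 y [-0.002  0.002 -1.   ] F [-0.68 -0.84 -0.19] w 0.218 q [ -25.   22.  -16.   52.    0. -103.]
unit x -121.5 y -89.2
shift mm [48.97 -0.54 -0.81] turn deg [-0.13  0.03  0.11]
```

View pics/s9.png

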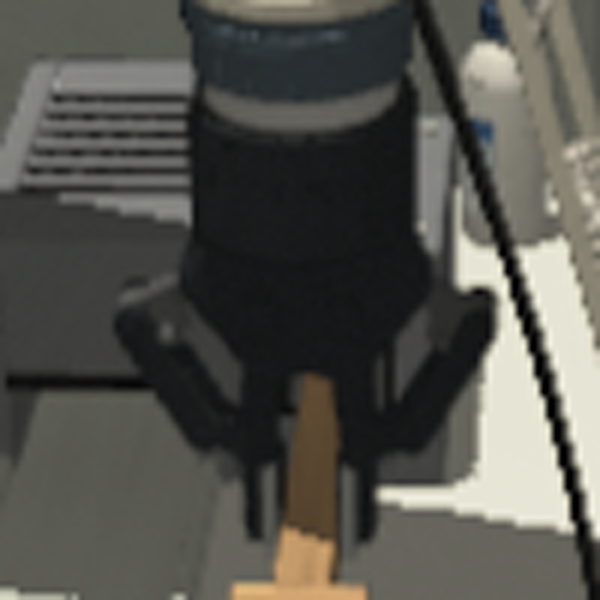

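Request:
apply_moves(targets=[[[0.005,0,-0.0004],[0,0,0]],[[0.005,-0.0005,-0.0004],[0,0,0]],[[0.005,0,0],[0,0,0]],[[0.005,0,0],[0,0,0]],[[0.005,0,0],[0,0,0]],[[0.005,0,0],[0,0,0]],[[0.005,0,0],[0,0,0]],[[0.002,0,0],[0,0,0]],[[0,0,0],[0,0,0]],[[0,0,0],[0,0,0]]])

```text
t: 22.42
tool_pos: [546.7, -116.7, 49.4]
eef_rot: [-0.546, -0.448, 0.448, 0.548]
wrist_force: [0.7, 0.4, -0.8]
gripper_width: 0.218
```

```bash
python3 - <<'E'
from h import *
st=show(); unit(st); q=O-72.5*f-90*l; go(*q,49.3,78.7)
E
```

```text
t 22.42 p [ 546.7 -116.7   49.4] xyaw 78.63 y [-0.001  0.002 -1.   ] F [ 0.71  0.45 -0.76] w 0.218 q [-21.  22. -16.  52.   0. -99.]
unit x -81.7 y -90.4
shift mm [9.15 0.09 0.38] turn deg [-0.11 -0.07  0.1 ]
```

Request:
apply_moves(targets=[[[0.001,0,0],[0,0,0]],[[0.001,0,0],[0,0,0]],[[0.001,0,0],[0,0,0]],[[0.001,0,0],[0,0,0]],[[0.001,0,0],[0,0,0]],[[0.001,0,0],[0,0,0]],[[0.001,0,0],[0,0,0]],[[0,0,0],[0,0,0]],[[0,0,0],[0,0,0]],[[0,0,0],[0,0,0]]])

```text
t: 23.25
tool_pos: [548.1, -109.9, 49.3]
eef_rot: [-0.546, -0.448, 0.448, 0.548]
wrist_force: [-0.1, 1.2, -0.6]
gripper_width: 0.219
```

```bash
python3 - <<'E'
from h import *
st=show(); unit(st)
E
```

```text
t 23.25 p [ 548.1 -109.9   49.3] xyaw 78.57 y [-0.002  0.002 -1.   ] F [-0.1   1.24 -0.55] w 0.219 q [-20.  22. -16.  52.   0. -99.]
unit x -74.7 y -90.4
```

Request:
apply_moves(targets=[[[0.0007,0,0],[0,0,0]],[[0.0007,0,0],[0,0,0]],[[0.0007,0,0],[0,0,0]],[[0.0007,0,0],[0,0,0]],[[0.0007,0,0],[0,0,0]],[[0.0007,0,0],[0,0,0]],[[0.0007,0,0],[0,0,0]],[[0.0007,0,0],[0,0,0]],[[0.0007,0,0],[0,0,0]],[[0.0007,0,0],[0,0,0]]])

```text
t: 24.08
tool_pos: [549.1, -105.0, 49.6]
eef_rot: [0.548, 0.446, -0.449, -0.547]
wrist_force: [-2.0, -5.8, 0.1]
gripper_width: 0.216
```

```bash
python3 - <<'E'
from h import *
st=show(); unit(st)
E
```

```text
t 24.08 p [ 549.1 -105.    49.6] xyaw 78.47 y [-0.003 -0.003 -1.   ] F [-2.02 -5.85  0.07] w 0.216 q [-19.  22. -16.  52.  -0. -98.]
unit x -69.7 y -90.5
```

Request:
apply_moves(targets=[[[0.001,0,0],[0,0,0]],[[0.001,0,0],[0,0,0]],[[0.001,0,0],[0,0,0]],[[0.001,0,0],[0,0,0]],[[0.001,0,0],[0,0,0]],[[0.001,0,0],[0,0,0]],[[0.001,0,0],[0,0,0]],[[0.001,0,0],[0,0,0]],[[0.001,0,0],[0,0,0]],[[0.001,0,0],[0,0,0]]])

```text
t: 24.92
tool_pos: [548.6, -104.7, 51.4]
eef_rot: [0.554, 0.438, -0.453, -0.545]
wrist_force: [-3.9, -6.9, 1.5]
gripper_width: 0.217
```

```bash
python3 - <<'E'
from h import *
st=show(); unit(st)
E
```

```text
t 24.92 p [ 548.6 -104.7   51.4] xyaw 78.10 y [-0.008 -0.023 -1.   ] F [-3.86 -6.91  1.51] w 0.217 q [-19.  22. -16.  52.  -1. -97.]
unit x -69.5 y -89.9
```

Request:
apply_moves(targets=[[[0.0015,0.0003,0],[0,0,-0.3]],[[0.0015,0.0003,0],[0,0,-0.3]],[[0.0015,0.0003,0],[0,0,-0.3]],[[0.0015,0.0003,0],[0,0,-0.3]],[[0.0015,0.0003,0],[0,0,-0.2]],[[0.0015,0.0003,0],[0,0,-0.2]],[[0.0015,0.0003,0],[0,0,-0.2]],[[0.0015,0.0003,0],[0,0,-0.2]],[[0.0015,0.0003,0],[0,0,-0.2]],[[0.0015,0.0003,0],[0,0,-0.2]]])

```text
t: 25.75
tool_pos: [547.7, -104.4, 50.0]
eef_rot: [0.552, 0.439, -0.447, -0.55]
wrist_force: [-4.6, -9.9, 1.5]
gripper_width: 0.217
```

```bash
python3 - <<'E'
from h import *
st=show(); unit(st); q=O-69.5*f-90*l; go(*q,49.5,78.5)
E
```

```text
t 25.75 p [ 547.7 -104.4   50. ] xyaw 77.57 y [-0.008 -0.01  -1.   ] F [-4.63 -9.85  1.52] w 0.217 q [-19.  22. -16.  52.  -1. -97.]
unit x -69.4 y -88.9
shift mm [-0.11  0.47 -1.1 ] turn deg [-0.31 -0.94 -0.65]
```

Request:
apply_moves(targets=[[[-0.004,0,-0.0005],[0,-0.5,-0.3]],[[-0.01,0,-0.0005],[0,-0.4,-0.3]],[[-0.012,0,0],[0,0,0]],[[-0.015,0,0],[0,0,0]],[[-0.015,0,0],[0,0,0]],[[-0.015,0,0],[0,0,0]],[[-0.015,0,0],[0,0,0]],[[-0.015,0,0],[0,0,0]],[[-0.012,0,0],[0,0,0]],[[-0.01,0,0],[0,0,0]]])

```text
t: 26.58
tool_pos: [523.2, -230.0, 49.8]
eef_rot: [-0.545, -0.449, 0.448, 0.549]
wrist_force: [0.5, 0.3, -1.3]
gripper_width: 0.219
```

```bash
python3 - <<'E'
from h import *
st=show(); unit(st); shaft(st,"pics/w10.png",st["tool_pos"][2]-6.3+24)
q=O-195*f-90*l; go(*q,6.3,78.5)
E
```

```text
t 26.58 p [ 523.2 -230.    49.8] xyaw 78.70 y [-0.003  0.005 -1.   ] F [ 0.54  0.3  -1.34] w 0.219 q [ -32.   23.  -14.   53.    0. -111.]
unit x -197.4 y -89.4
bbox [  251   151   137   266 16802]
[[188.  316.5  57. ]
 [210.  319.   56. ]
 [232.  319.   54. ]
 [254.  319.   54. ]
 [276.  319.5  53. ]
 [298.  319.   52. ]
 [320.  319.5  49. ]
 [342.  319.   48. ]
 [364.  319.5  49. ]
 [386.  319.   48. ]
 [408.  319.5  47. ]]
shaft yaw 78.89 point 521.5659 -240.8498 unit y of pt -89.92287506103516
shift mm [ 3.79 43.46 -0.56] turn deg [-0.22  0.14  0.21]
```

Request:
apply_moves(targets=[[[0,0.006,0],[0,0,0.2]],[[0,0.008,0],[0,0,0]],[[0,0.008,0],[0,0,0]],[[0,0.007,0],[0,0,0]],[[0,0.004,0],[0,0,0]],[[0,0.002,0],[0,0,0]],[[0,0,0],[0,0,0]],[[0,0,0],[0,0,0]],[[0,0,0],[0,0,0]],[[0,0,0],[0,0,0]]])

```text
t: 27.47
tool_pos: [522.7, -228.9, 9.7]
eef_rot: [-0.544, -0.448, 0.449, 0.549]
wrist_force: [-0.5, 0.2, -0.9]
gripper_width: 0.218
```

```bash
python3 - <<'E'
from h import *
st=show(); unit(st)
E
```

```text
t 27.47 p [ 522.7 -228.9    9.7] xyaw 78.76 y [-0.006  0.003 -1.   ] F [-0.51  0.17 -0.92] w 0.218 q [ -32.   26.  -17.   48.   -0. -111.]
unit x -196.4 y -88.7
```

Request:
apply_moves(targets=[[[0,0.001,0],[0,0,0]],[[0,0.001,0],[0,0,0]],[[0,0.001,0],[0,0,0]],[[0,0.0005,0],[0,0,0]],[[0,0,0],[0,0,0]],[[0,0,0],[0,0,0]],[[0,0,0],[0,0,0]],[[0,0,0],[0,0,0]],[[0,0,0],[0,0,0]],[[0,0,0],[0,0,0]]])

```text
t: 28.3
tool_pos: [523.3, -229.4, 7.0]
eef_rot: [-0.545, -0.448, 0.449, 0.548]
wrist_force: [-0.4, -0.1, -0.4]
gripper_width: 0.222
```

Request:
apply_moves(targets=[[[0,0,0],[0,0,0]],[[0,0,0],[0,0,0]],[[0,0,0],[0,0,0]],[[0,0,0],[0,0,0]],[[0,0,0],[0,0,0]],[[0,0,0],[0,0,0]],[[0,0,0],[0,0,0]],[[0,0,0],[0,0,0]],[[0,0,0],[0,0,0]],[[0,0,0],[0,0,0]]], gripper=0.5)

```text
t: 29.13
tool_pos: [523.6, -229.6, 7.4]
eef_rot: [-0.546, -0.448, 0.449, 0.548]
wrist_force: [0.1, 0.2, 0.0]
gripper_width: 0.496
```

Request:
apply_moves(targets=[[[0,-0.01,0],[0,0,0]],[[0,-0.015,0],[0,0,0]],[[0,-0.02,0],[0,0,0]],[[0,-0.02,0],[0,0,0]],[[0,-0.02,0],[0,0,0]],[[0,-0.015,0],[0,0,0]],[[0,0,0],[0,0,0]],[[0,0,0],[0,0,0]],[[0,0,0],[0,0,0]],[[0,0,0],[0,0,0]]])

```text
t: 29.97
tool_pos: [523.1, -229.2, 115.4]
eef_rot: [-0.545, -0.448, 0.449, 0.548]
wrist_force: [1.1, 0.7, -0.1]
gripper_width: 0.504
```

```bash
python3 - <<'E'
from h import *
st=show(); unit(st); shaft(st,"pics/w11.png",24)
# bottles: compare first and last pictures in side view patches away from the arm; bed empty? mouth region
a=cv2.imread("pics/side0.png"); b=imaging.snapshot("side")[:,:,::-1]; cv2.imwrite("pics/side11.png",b)
d=cv2.absdiff(a,b).max(2)
for n,(x0,y0,x1,y1) in dict(glue=(383,250,403,292),cleaner=(335,160,360,200),bed=(250,235,300,275)).items(): print(n,"changed px frac",(d[y0:y1,x0:x1]>25).mean().round(3))
E
```

```text
t 29.97 p [ 523.1 -229.2  115.4] xyaw 78.75 y [-0.003  0.002 -1.   ] F [ 1.14  0.7  -0.07] w 0.504 q [ -32.   20.   -8.   62.   -0. -111.]
unit x -196.7 y -89.1
bbox [ 281  143   75  232 7556]
[[143.  341.   16. ]
 [181.  318.   30. ]
 [202.  318.5  29. ]
 [223.  318.5  29. ]
 [244.  318.5  29. ]
 [265.  319.   28. ]
 [286.  319.   28. ]
 [307.  318.5  27. ]
 [328.  319.   26. ]
 [349.  319.   26. ]
 [370.  319.   26. ]]
shaft yaw 79.02 point 529.1161 -201.9572 unit y of pt -89.74553700256348
glue changed px frac 0.0
cleaner changed px frac 0.015
bed changed px frac 0.717
```

```bash
python3 - <<'E'
from h import *
from cell import workorder
st=show(); a=onz("wrist",319,143,24,st); b=onz("wrist",319,375,24,st); print("length blade-shaft end (165):",np.linalg.norm(a-b).round(1),"shaft end unit x",((b[:2]-O)@f).round(1))
print(workorder.sign_off())
E
```

```text
t 30.07 p [ 522.9 -229.1  115. ] xyaw 78.74 y [-0.004  0.002 -1.   ] F [-0.08 -0.43 -1.09] w 0.502 q [ -32.   20.   -8.   62.   -0. -111.]
length blade-shaft end (165): 163.2 shaft end unit x -99.8
the job is handed in; nothing more can be done
None
```

I fed the carrier home with the crosshead, laid the stick down, took it again nearer the crosshead, and pressed the key with the nose. Then I laid the stick flat on the table and handed the job in at about 30 s of the 70 s allowed. No verdict was reported.

- **Carrier:** the blade stopped about 75 mm inside the mouth (76 is home), with about 6 N building up against the stop. The in-feed bed showed empty afterwards. I did not see the carrier inside the tunnel.
- **Key:** the force along the pressing direction was about 6 N, then 7.5, then 10.6 at the three readings over 1.7 s. That is above 5 N and well below 30 N at each reading, and longer than the half second asked for. The arm hid the well, so I could not see the nose touch the key.
- **Stick at the end:** the last wrist view gives 163 mm from blade to shaft end against a true 165, which fits it lying flat. The nose tip lies about 115 mm short of the unit's front face, beside the in-feed bed.
- **Bottles:** in the side view, none of the pixels around the glue bottle changed and about 1.5% did around the cleaner, so both look undisturbed.

One small disagreement: during the press the nose sat about 3 mm deeper than the nominal key face, of which 1.5 mm is key travel. The rest is within my measuring error.

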